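Pack kiln channels into a nest

ROBOT

A 6-joint arm with a two-finger parallel gripper is mounted at the origin on the work surface. World frame = base frame: x ahead of the robot, y to its left, z up, the work surface at z = 0. Lengths are in mm, angles in degrees, forces in N, time in s.
With the tool pointing down it reaches from about 400 to 925 mm from the base axis. Payload 3.4 kg.
Tool frame: the origin (TCP) lies at the very end of the fingers, on their centre line; the grasp point (between the pads) lies 19 mm behind it; z points along the fingers, y is the line along which they close (so a half turn about z gives the same grasp; the last joint's range is limited). The gripper opens to 85 mm and grips with 20 to 120 N. Pads are 22 mm wide; open, the fingers measure 114 mm over their backs; the gripper's body (76 mm by 85 mm) begins 54 mm behind the grasp point. The pads swing forward as they close: fully open they stand 13 mm farther back than shut.
Start: joints at [71.018, 17.578, 86.31, -0, 76.112, -4.211], TCP at [146.622, 555.997, 231.305] pointing down, gripper open.
Joint ranges: [-179.03, 179.03], [-60, 130.46], [8.19, 133.38], [-81.62, 261.62], [5.75, 156.47], [-153.77, 153.77]. Speed limits (degrees/s): [147.25, 147.25, 180, 180, 180, 180].

INTERFACE

Orientations are given as a 3x3 rotation matrix whose columns are the frame's x, y, z axes.
In Python, from plant import robot, eyes, sign_off, models gives the robot as it stands.
- The arm moves only by the tool servo_tool, never from a script. Its argument "deltas" is a list that holds one entry, the list of rows, each a list of 5 numbers: the shift along the world's x, y, z in mm, then the turn about the world's z in rad, then the opening, from 0 (shut) to 1 (fully open). A call has exactly 8 rows; each row is the pose to reach, as a shift and turn from the pose commanded when the call began; what a row does not reach only later rows make up. A row lasts 1/8 s, in which the tool goes at most 62.5 mm and 10.7 degrees, less where a joint would pass 70% of its speed; a pose out of reach is approached as far as the arm can. A call with a gripper value outside its range is refused whole. The fingers move at their own pace and stop on an object; "grip_force" is the grip in N (left out, the last holds). Time passes only in rows, so rows that repeat a pose let the fingers close, or fill a call up. It gives the time, the measured TCP pose, the force, the opening and the grip force at its end, in the units of the state.
- robot.state(): the state, without advancing time (a new reading comes with each control period).
- eyes.camera(name): name is "scene" or "top" or "wrist"; returns (picture, depth): 384x512x3 uint8, blue, green, red; 384x512 float32, mm along the optical axis (not along the pixel's ray), 0 where there is no reading.
- eyes.camera_model(name): a dict with "K" (3x3 intrinsics, pixels), "dist_coeffs" ([k1, k2, p1, p2, k3] as OpenCV has them; the pictures are not rectified), "extrinsics" (4x4, takes a point from camera to world coordinates). Camera axes: x right, y up, looking along -z (the intrinsics and any distortion apply to the point x, -y, -z); pixel columns grow to the right and rows downward; lengths in mm; the calibration is good to about 2 mm. A picture is of the moment at which its call begins: read the wrist's pose just before it. camera_model takes no time and is no camera call; for the wrist camera it gives the pose at the moment of the call.
- sign_off(): hands the job in; it is judged then, once.
Trained networks look in the newest picture that a camera, given by its name, has taken for a name from the list of things; names that differ only in an ending like _2 or _b are one class to them, and where a whole thing is asked for, a point or a joint stands for the part that bears it (a point fixed in the world has none). Each returns a list of dicts, best first, with "p" (0 to 1); they miss things now and then, are a little off and sometimes report something else, mostly with a low value. They report only what shows in the picture. A call takes as long as a camera call. They do not tell look-alikes from the thing itself.
- models.boxes_of(camera, target): "bbox" ([centre column, centre row, width, height] in pixels, round what is visible of it).
- models.landmark_of(camera, target): "uv" ([column, row] in pixels: a listed point, or the origin of a listed thing).
The state is a dict: "time_s": time; "joints": joint angles; "dq": joint speeds; "effort": joint torques, N m; "tcp_pos": TCP position; "orientation": TCP orientation; "contact_force": force on the tool from outside, world axes, zero at the start; "torque": the same for the moment, N m; "grip_width": finger opening in mm; "grip_force": force on a finger pad.
Only numpy, scipy, OpenCV 4.12 (cv2) and the standard library are available. Lean on these libraries where they do the work, as an engineer would, in place of code of your own. Each camera call takes 0.05 s, during which the arm holds its last target. There are 200 camera calls.

TASK

Pack the two loose U-shaped kiln channels onto the ware board, carrying on the interlocking row that is there. First stand the open-side-up one close beside the last open-side-up channel, at the row's free end away from the end stop, in line with it and nearly touching; then put the upside-down one over the joint, its legs fully down in those two channels. They are brittle: set them down, never let them drop, keep the row as it is, and leave the bowl, pot, bottle and brush alone.

Things in the scene. Friction and masses are not known exactly. Their poses are not given: they have to be found in the camera images.
- board: Wooden ware board fixed on the bench, 90 mm (x) by 320 mm (y) by 18 mm thick; an end stop 14 mm thick rises 40 mm above it at its +y end. Origin: centre of its underside; x across, y along the row towards the stop, z up.
- chan_a: Buff U-shaped kiln channel, web down, opening upward, 60 mm long (its x), 64 mm wide over the legs (y), 44 mm high, web and legs 12 mm thick (40 mm between legs, 32 mm deep), about 0.2 kg. Origin: centre of its underside, z up. First of the row, on the board by the end stop; its x lies across the board.
- chan_b: Channel like chan_a, same size, web down, opening upward. Origin: centre of its underside. Last open-side-up channel of the row, on the board beside chan_a with 0.5 to 4 mm between them; its y points along the row towards chan_a and the stop, so the free end is on its -y side.
- cap_ab: Channel like chan_a, same size, upside down: legs down, web on top (32 to 44 mm up). Origin: centre of its underside, midway between the leg tips, z up. Sits over the joint of chan_a and chan_b with one leg in each, its underside 12 mm above theirs; its leg fills part of the +y half of chan_b's opening.
- chan_new: Channel like chan_a, same size, web down, opening upward. Origin: centre of its underside. Loose on the bench, nearer the robot than the board, left or right. Its x is within 0.9 rad of chan_b's x. Can be lifted by one leg.
- cap_new: Channel like chan_a, same size, upside down: legs down, web on top (32 to 44 mm up). Origin: centre of its underside, midway between the leg tips, z up. Loose on the bench, on the other side from chan_new. Its x is within 0.9 rad of chan_b's x. When nested, its underside is 12 mm above that of chan_b and the two adjoining legs stand between its own. Can be lifted by the end faces of its web, 60 mm apart.
- bowl: Red plastic bowl, 140 mm across, 65 mm high, left of the work; origin under its centre. Leave alone.
- pot: Cream ceramic pot with brass bands, 85 mm across, 85 mm high, left of the work; origin under its centre. Leave alone.
- bottle: White squeeze bottle, 52 mm across, 130 mm high, right of the work; origin under its centre. Leave alone.
- brush: Wide flat brush with a wooden handle, lying on the bench, right of the work; origin under its middle. Leave alone.
There are look-alikes about, which are no part of the job. Leave any pink or yellow look-alike of the chan_b alone.

How it is judged (in metres and radians):
On the way:
1. the loose open-side-up channel stands on the board close beside the last one of the row, in line (y of chan_new in the frame of chan_b between -0.072 and -0.061 m and x of chan_new in the frame of chan_b between -0.01 and 0.01 m and z of chan_new in the frame of board between 0.015 and 0.021 m and angle between chan_new's own z axis and vertical below 0.06 rad and angle between the x axis of chan_new and the x axis of chan_b, either way round below 0.12 rad), for 0.2 s.
At the end, for the whole second after the job is handed in: chan_new flat on the board beside chan_b (gap under 8 mm); cap_new level over their joint, underside 12 mm (within 3) above chan_b's; both ends within 10 mm of flush, parallel within 0.12 rad; old row still nested on the board (gap under 12, chan_b within 25 mm of its centre line); all at rest (all of step 1 and z of cap_new in the frame of chan_b between 0.009 and 0.015 m and y of cap_new in the frame of chan_b between -0.046 and -0.024 m and x of cap_new in the frame of chan_b between -0.01 and 0.01 m and angle between each of cap_new, chan_a, chan_b, cap_ab's own z axis and vertical below 0.06 rad and angle between the x axis of cap_new and the x axis of chan_b, either way round below 0.12 rad and y of chan_a in the frame of chan_b between 0.061 and 0.076 m and z of cap_ab in the frame of chan_b between 0.009 and 0.015 m and y of cap_ab in the frame of chan_b between 0.018 and 0.046 m and z of chan_a in the frame of board between 0.015 and 0.021 m and z of chan_b in the frame of board between 0.015 and 0.021 m and x of chan_b in the frame of board between -0.025 and 0.025 m and linear speed of each of chan_new, cap_new, cap_ab, chan_b, chan_a below 0.02 m/s and angular speed of each of chan_new, cap_new, cap_ab, chan_b, chan_a below 0.2 rad/s); the robot touches nothing.
It fails at once if a channel is dropped (falls freely faster than 0.5 m/s, more than about 13 mm) ((linear speed of chan_new above 0.5 m/s and contact force between the fingers and chan_new below 0.05 N) or (linear speed of cap_new above 0.5 m/s and contact force between the fingers and cap_new below 0.05 N)).
It fails at once if the bowl, pot, bottle or brush is shifted by more than 30 mm (distance of any of bowl, pot, bottle, brush from where it was at the start of the episode above 0.03 m).
It also fails if it takes over 58 s, if anything falls off the work surface, if the arm or the gripper's body presses on something with over 40 N, if the wrist force passes 120 N, or if a joint passes its speed limit or range.

## Working session

There is one attempt and no reset: what is moved stays moved. The work goes in short steps, Python scripts to look and compute and a tool call to move; the robot and the scene stay as the last step left them, time stands still between calls to the robot, and variables do not carry over. Pictures are saved under pics/ and viewed, at most 10 in all, crops included, and the job is handed in when it is done.

Besides the shell and the picture viewer there is one more tool, called after "Emit:" as name([rows], argument=value, ...), one row to a line, values as JSON. servo_tool: Moves the arm, as the interface text tells. Its arguments: {"type":"object","properties":{"deltas":{"type":"array"},"grip_force":{"type":"number"}},"required":["deltas"]}

```bash
ls; mkdir -p pics
cat > h.py <<'E'
import numpy as np, cv2
from plant import robot, eyes, models, sign_off
def cloud(name):
    m=eyes.camera_model(name); im,d=eyes.camera(name)
    K=np.array(m["K"]);D=np.array(m["dist_coeffs"],float);T=np.array(m["extrinsics"])
    h,w=d.shape; u,v=np.meshgrid(np.arange(w),np.arange(h))
    p=cv2.undistortPoints(np.stack([u,v],-1).reshape(-1,1,2).astype(np.float64),K,D).reshape(h,w,2)
    P=np.stack([p[...,0]*d,-p[...,1]*d,-d],-1)@T[:3,:3].T+T[:3,3]
    P[d==0]=np.nan
    return im,d,P
E
python3 - <<'E'
from h import *
for n in ("top","scene"):
    im,d,P=cloud(n); np.savez("c_"+n,im=im,P=P)
    cv2.imwrite(f"pics/{n}0.png",im)
    for t in ("board","chan_new","cap_new","bottle","brush","pot","bowl"):
        print(n,t,[(round(r["p"],2),np.round(r["bbox"])) for r in models.boxes_of(n,t)][:7])
print(robot.state())
E
```

```text
pics
top board [(0.72, array([114., 176.,  53.,  53.])), (0.64, array([284., 173., 124.,  50.]))]
top chan_new [(0.63, array([343., 245.,  33.,  25.]))]
top cap_new [(0.8, array([240., 247.,  32.,  32.])), (0.55, array([262., 174.,  26.,  32.]))]
top bottle [(0.22, array([281., 172.,  12.,  21.]))]
top brush [(0.93, array([433., 251.,  42.,  69.]))]
top pot [(0.66, array([108., 241.,  45.,  32.]))]
top bowl [(0.58, array([113., 175.,  52.,  54.]))]
scene board [(0.65, array([254., 216., 102.,  49.]))]
scene chan_new [(0.69, array([207., 180.,  19.,  26.]))]
scene cap_new [(0.56, array([284., 173.,  27.,  22.]))]
scene bottle [(0.72, array([128., 217.,  25.,  34.])), (0.35, array([136., 187.,  29.,  38.]))]
scene brush [(0.9, array([133., 188.,  31.,  36.]))]
scene pot [(0.62, array([134., 188.,  27.,  39.]))]
scene bowl [(0.82, array([397., 201.,  42.,  37.]))]
{'time_s': 0.8, 'joints': array([ 7.10176237e+01,  1.75741651e+01,  8.63087487e+01,  1.55456833e-03,
        7.61077091e+01, -4.21120063e+00]), 'dq': array([-0.08231111, -0.00595636,  0.00164391,  0.00538261, -0.09973296,
       -0.11442949]), 'effort': array([-8.00261550e-04, -4.57399571e+01, -2.52321804e+01, -4.40242377e-05,
        8.82018558e-04,  4.05573260e-06]), 'tcp_pos': array([146.63023837, 556.03654111, 231.35739395]), 'orientation': array([[-9.66950115e-01,  2.54965632e-01,  2.83296927e-05],
       [ 2.54965633e-01,  9.66950102e-01,  1.63330695e-04],
       [ 1.42503148e-05,  1.65155733e-04, -9.99999986e-01]]), 'contact_force': array([-0.95279897, -0.35791753,  0.0052669 ]), 'torque': array([-0.00952178, -0.01436928,  0.00248865]), 'grip_force': 0.0, 'grip_width': 85.52705187540026}
```

Run:
```python
import cv2,numpy as np
a=cv2.imread("pics/top0.png");cv2.imwrite("pics/top0c.png",cv2.resize(a[120:320,80:480],(800,400),interpolation=3))
z=np.load("c_top.npz");P=z["P"]
for u,v in ((343,245),(240,247),(262,174),(284,173),(433,251),(108,241),(113,175)): print(u,v,np.round(P[v,u]))
```

```text
343 245 [ 439. -182.   12.]
240 247 [441.  89.  46.]
262 174 [627.  26.  74.]
284 173 [629. -30.  67.]
433 251 [ 417. -416.   20.]
108 241 [466. 450.   5.]
113 175 [645. 436.  11.]
```

View pics/top0c.png

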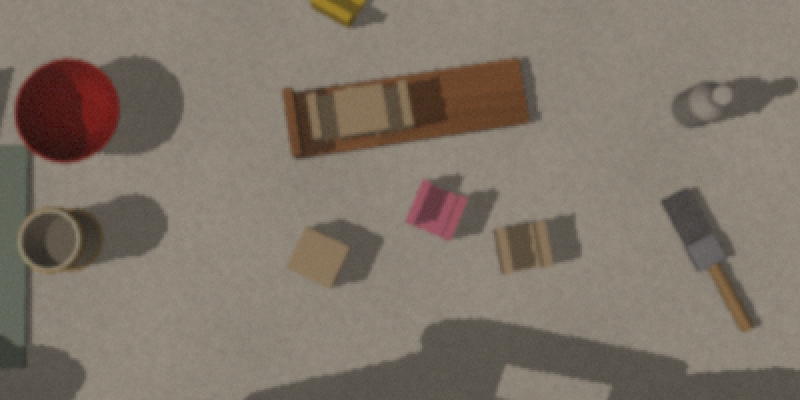

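The top view (crop coordinates halved, offset +80,+120) shows three U-channels besides the row:
- The buff open-up channel at px (343,245).
- The buff inverted channel at px (240,247).
- The pink look-alike at px (298,225). There is also a yellow one at (249,122).

The two buff ones are chan_new (right, open) and cap_new (left, closed top). The board's free end is at px (343,166).

```bash
cat >> h.py <<'E'
def rect(P,cx,cy,r,z0,z1):
    m=(np.hypot(P[...,0]-cx,P[...,1]-cy)<r)&(P[...,2]>z0)&(P[...,2]<z1)
    q=P[m][:,:2].astype(np.float32)
    if len(q)<5: return None
    (c,s,a)=cv2.minAreaRect(q)
    return len(q),np.round(c,1),np.round(s,1),round(a,1),round(float(np.median(P[m][:,2])),1)
E
python3 - <<'E'
from h import *
z=np.load("c_top.npz");P=z["P"].astype(float)
print("bench z",np.nanmedian(P[260:280,280:330,2]))
print("new",rect(P,439,-182,50,36,52)); print("newAll",rect(P,439,-182,55,6,52))
print("cap",rect(P,441,89,50,36,52))
print("capab",rect(P,627,26,60,68,80)); print("row",rect(P,625,20,110,55,80)); print("board",rect(P,620,-30,200,10,80)); print("boardtop",rect(P,640,-105,70,13,23))
print(np.array(eyes.camera_model("wrist")["extrinsics"]).round(2), eyes.camera_model("wrist")["K"])
E
```

```text
bench z 0.4544876101559794
new (235, array([ 444.8, -175.5]), array([60.1, 64.6]), 8.2, 44.1)
newAll (614, array([ 448.3, -175.1]), array([68.8, 92.4]), 11.7, 15.9)
cap (576, array([439.3,  92.8]), array([64.2, 60. ]), 62.7, 44.8)
capab (573, array([628.6,  18. ]), array([60.6, 91.1]), 8.1, 74.6)
row (945, array([627.4,  48.8]), array([ 87.8, 162.4]), 8.3, 72.3)
board (4963, array([630.6, -29.8]), array([366.1, 322.6]), 4.5, 20.5)
boardtop (1508, array([ 645.2, -104.6]), array([ 90.4, 139.5]), 7.0, 18.5)
[[ 2.6000e-01 -9.3000e-01 -2.8000e-01  7.4580e+01]
 [ 9.7000e-01  2.4000e-01  7.0000e-02  5.7460e+02]
 [ 0.0000e+00 -2.9000e-01  9.6000e-01  3.7435e+02]
 [ 0.0000e+00  0.0000e+00  0.0000e+00  1.0000e+00]] [[290.9867804    0.         257.6080093 ]
 [  0.         290.9867804  187.83740316]
 [  0.           0.           1.        ]]
```

Emit:
servo_tool([
  [[38,-32,0,-0.171,1],[76,-64,0,-0.342,1],[114,-96,0,-0.514,1],[152,-128,0,-0.685,1],[190,-160,0,-0.856,1],[228,-192,0,-1.027,1],[266,-224,0,-1.199,1],[304,-256,0,-1.37,1]],
])

```text
time_s: 1.8
tcp_pos: [451.9, 298.9, 231.5]
orientation: [[0.063, 0.998, 0.001], [0.998, -0.063, 0.0], [0.0, 0.001, -1.0]]
contact_force: [-0.2, 1.4, -1.1]
grip_width: 85.2
grip_force: 0.0
```

Emit:
servo_tool([
  [[0,-60,-10,-0.171,1],[0,-120,-20,-0.342,1],[0,-180,-30,-0.514,0.8],[0,-240,-40,-0.685,0.6],[0,-300,-50,-0.856,0.5],[-1,-360,-60,-1.027,0.5],[-3,-420,-70,-1.199,0.5],[-6,-475,-81,-1.37,0.5]],
])

```text
time_s: 2.8
tcp_pos: [444.8, -177.4, 150.4]
orientation: [[0.991, 0.137, 0.001], [0.137, -0.991, -0.001], [0.001, 0.001, -1.0]]
contact_force: [0.2, -0.3, -0.1]
grip_width: 42.7
grip_force: 0.0
```

Run:
```python
from h import *
s=robot.state(); im,d,P=cloud("wrist"); np.savez("c_w1",im=im,P=P); cv2.imwrite("pics/w1.png",im)
print(s["tcp_pos"],np.degrees(np.arctan2(s["orientation"][1,1],s["orientation"][0,1])))
print("new",rect(P,445,-175,50,39,50))
m=(np.hypot(P[...,0]-445,P[...,1]+175)<50)&(P[...,2]>39)&(P[...,2]<50)
q=P[m]; a=np.radians(8.2); ex=np.array([np.cos(a),np.sin(a)]);ey=np.array([-np.sin(a),np.cos(a)])
y=(q[:,:2]-[445,-175.5])@ey; x=(q[:,:2]-[445,-175.5])@ex
for L in (y<0,y>0):
    print(L.sum(),np.percentile(y[L],[1,50,99]).round(1),np.percentile(x[L],[1,99]).round(1),cv2.minAreaRect(q[L][:,:2].astype(np.float32)))
```

```text
[ 444.80058983 -177.3524684   150.40891518] -82.12037262846509
new (1815, array([ 443.6, -176. ]), array([60.5, 64.1]), 8.3, 44.3)
900 [-32.3 -26.1 -20.3] [-30.3  28.5] ((447.5960998535156, -201.70150756835938), (59.8382568359375, 12.137591361999512), 8.259812355041504)
915 [19.6 25.5 31.6] [-31.1  28.6] ((439.8804931640625, -150.31451416015625), (60.51206970214844, 12.178656578063965), 8.266669273376465)
```

View pics/w1.png

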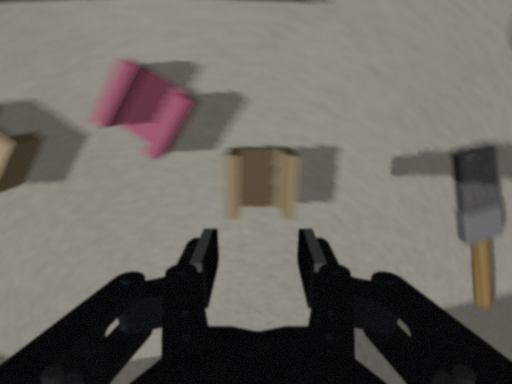

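The wrist view shows the buff open-up channel at px (262,182), with the pink one apart from it at (145,105). The channel at (262,182) is chan_new, and I'll grip its -y leg.

Emit:
servo_tool([
  [[1,-13,-10,0.006,0.45],[3,-27,-40,0.006,0.45],[3,-27,-70,0.006,0.45],[3,-27,-95,0.006,0.45],[3,-27,-110,0.006,0.45],[3,-27,-120,0.006,0.45],[3,-27,-128,0.006,0.45],[3,-27,-132,0.006,0.45]],
])

```text
time_s: 3.85
tcp_pos: [447.8, -201.7, 18.1]
orientation: [[0.989, 0.15, 0.0], [0.15, -0.989, -0.0], [0.0, 0.0, -1.0]]
contact_force: [-0.0, 0.3, -0.2]
grip_width: 38.3
grip_force: 0.0
```

Emit:
servo_tool([
  [[0,0,0,0,0.45],[0,0,0,0,0.3],[0,0,0,0,0.2],[0,0,0,0,0.1],[0,0,0,0,0],[0,0,0,0,0],[0,0,0,0,0],[0,0,0,0,0]],
], grip_force=60)

```text
time_s: 4.85
tcp_pos: [448.0, -202.2, 18.8]
orientation: [[0.989, 0.149, 0.001], [0.149, -0.989, -0.0], [0.001, 0.001, -1.0]]
contact_force: [-0.3, 0.0, 6.2]
grip_width: 11.0
grip_force: 59.6
```

Emit:
servo_tool([
  [[0,0,2,0,0],[0,0,6,0,0],[0,0,15,0,0],[0,0,35,0,0],[0,0,60,0,0],[0,0,85,0,0],[0,0,110,0,0],[0,0,120,0,0]],
])

```text
time_s: 5.85
tcp_pos: [448.3, -202.4, 140.1]
orientation: [[0.989, 0.149, 0.003], [0.149, -0.989, -0.001], [0.002, 0.002, -1.0]]
contact_force: [0.3, 0.1, -1.5]
grip_width: 10.9
grip_force: 58.7
```

Emit:
servo_tool([
  [[20,7,4,0,0],[55,20,8,0,0],[95,36,10,0,0],[135,52,10,0,0],[165,63,10,0,0],[185,71,10,0,0],[195,75,10,0,0],[198,77,10,0,0]],
])

```text
time_s: 6.85
tcp_pos: [645.8, -124.4, 147.2]
orientation: [[0.989, 0.15, -0.002], [0.15, -0.989, 0.0], [-0.002, -0.001, -1.0]]
contact_force: [0.2, -0.0, -2.1]
grip_width: 10.8
grip_force: 58.6
```

Run:
```python
from h import *
s=robot.state(); im,d,P=cloud("wrist"); np.savez("c_w2",im=im,P=P); cv2.imwrite("pics/w2.png",im)
print(s["tcp_pos"],s["contact_force"],s["grip_width"],np.degrees(np.arctan2(s["orientation"][1,1],s["orientation"][0,1])))
print("capab",rect(P,628,18,60,70,80)); print("boardtop",rect(P,650,-140,45,14,23))
print("b leg",rect(P,636,-40,35,57,66))
```

```text
[ 645.79201816 -124.36524826  147.20796145] [ 0.15924894 -0.03302986 -2.10987038] 10.834357309664732 -81.37950611313138
capab (5688, array([625.3,  30.5]), array([61., 66.]), 7.2, 74.5)
boardtop (5269, array([ 654.8, -143.4]), array([89.9, 77.6]), 54.0, 18.3)
b leg (705, array([644.8, -24.9]), array([38.9, 13.7]), 7.9, 62.3)
```

View pics/w2.png

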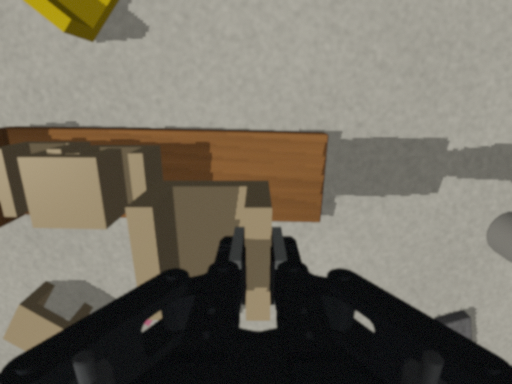

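Run:
```python
from h import *
def show(n,q):
    q=q[:,:2].astype(np.float32); c,s,a=cv2.minAreaRect(q)
    h=np.radians(8.0); ex=np.array([np.cos(h),np.sin(h)]);ey=np.array([-np.sin(h),np.cos(h)])
    x=q@ex;y=q@ey
    # yaw from regressing y on x (median line)
    print(n,len(q),np.round(c,1),np.round(s,1),round(a,1),"X",np.percentile(x,[1,99]).round(1),"Y",np.percentile(y,[1,50,99]).round(1),"slope deg",round(8+np.degrees(np.polyfit(x,y,1)[0]),2))
for f in ("c_top","c_w2"):
    P=np.load(f+".npz")["P"].astype(float).reshape(-1,3); P=P[~np.isnan(P[:,0])]
    z=P[:,2]; near=(abs(P[:,0]-630)<70)&(P[:,1]<160)&(P[:,1]>-200)
    h=np.radians(8.0); ey=np.array([-np.sin(h),np.cos(h)]); yy=P[:,:2]@ey; xx=P[:,:2]@[np.cos(h),np.sin(h)]
    print(f); 
    m=near&(z>70)&(z<79); show("capab",P[m])
    c=np.median(yy[m])
    show("bleg",P[near&(z>57.5)&(z<66.5)&(yy<c-38)&(yy>c-75)])
    show("aleg",P[near&(z>57.5)&(z<66.5)&(yy>c+38)&(yy<c+75)])
    show("board",P[(abs(P[:,0]-645)<60)&(z>14)&(z<22)&(P[:,1]<-100)&(P[:,1]>-210)])
P=np.load("c_w2.npz")["P"].astype(float).reshape(-1,3); z=P[:,2]
n=(abs(P[:,0]-640)<60)&(P[:,1]<0)&(P[:,1]>-160)&(z>164)&(z<184)
print(np.percentile(z[n],[1,10,50,90,99]).round(1))
show("held +y leg",P[n&(P[:,1]>-95)]); show("held -y leg",P[n&(P[:,1]<-105)])
for L in (n&(P[:,1]>-95),n&(P[:,1]<-105)): print(np.median(z[L]))
```

```text
c_top
capab 538 [628.6  18. ] [60.5 91.2] 8.2 X [595.3 654.4] Y [-87.7 -56.8 -25.1] slope deg 6.93
bleg 99 [635.6 -26. ] [59. 12.] 8.3 X [596.4 654.5] Y [-120.1 -114.4 -108.5] slope deg 7.8
aleg 104 [622.4  92.5] [59.5 12.2] 7.5 X [599.7 658.4] Y [-1.   5.  10.8] slope deg 8.23
board 983 [ 649.8 -141.5] [90.5 94.1] 7.0 X [579.5 667.6] Y [-276.4 -232.5 -186.2] slope deg 3.69
c_w2
capab 5688 [625.3  30.5] [61. 66.] 7.2 X [594.1 653.5] Y [-89.  -58.5 -25.3] slope deg 8.11
bleg 700 [644.8 -24.9] [38.9 13.7] 7.9 X [618.3 654.3] Y [-121.  -115.  -108.5] slope deg 4.36
aleg 889 [621.3  91.9] [60.3 15.2] 7.7 X [598.3 657.3] Y [-2.6  0.3 10.3] slope deg 3.19
board 6485 [ 649.1 -144.6] [89.8 89. ] 6.8 X [579.5 667.1] Y [-276.8 -241.8 -192.3] slope deg 23.85
[164.5 168.7 172.7 174.  183.2]
held +y leg 2599 [637.7 -73.3] [61.1 13. ] 8.5 X [592.6 651.5] Y [-167.4 -162.4 -155.2] slope deg 7.77
held -y leg 4201 [ 645.7 -122.3] [35.7 60.9] 79.0 X [592.6 651.9] Y [-231.  -213.1 -195.5] slope deg 8.36
172.6491463685424
172.7833879402949
```

The held channel spans px (130–270, 180–320) and hangs level. chan_b's free leg is at (137,175), and the row's yaw of 8° matches. I'll close in above chan_b's top height first, then check.

Emit:
servo_tool([
  [[0,5,0,-0.002,0],[-1,15,-6,-0.004,0],[-2,25,-18,-0.006,0],[-2,32,-32,-0.006,0],[-2,32,-44,-0.006,0],[-2,32,-52,-0.006,0],[-2,32,-56,-0.006,0],[-2,32,-56,-0.006,0]],
])

```text
time_s: 7.9
tcp_pos: [643.6, -93.3, 92.0]
orientation: [[0.99, 0.143, -0.0], [0.143, -0.99, 0.0], [-0.0, -0.0, -1.0]]
contact_force: [0.1, 0.2, -1.6]
grip_width: 11.0
grip_force: 58.6
```

```bash
cat > m.py <<'E'
from h import *
import sys
s=robot.state(); im,d,P=cloud("wrist"); n=sys.argv[1]; np.savez("c_"+n,im=im,P=P); cv2.imwrite(f"pics/{n}.png",im)
print(s["time_s"],s["tcp_pos"],s["contact_force"],s["grip_width"],np.degrees(np.arctan2(s["orientation"][1,1],s["orientation"][0,1])))
P=P.reshape(-1,3).astype(float);P=P[~np.isnan(P[:,0])]
h=np.radians(8.0); xx=P[:,:2]@[np.cos(h),np.sin(h)]; yy=P[:,:2]@[-np.sin(h),np.cos(h)]; z=P[:,2]
def show(t,Y0,Y1,z0,z1,X0=580,X1=670):
    m=(yy>Y0)&(yy<Y1)&(z>z0)&(z<z1)&(xx>X0)&(xx<X1)
    if m.sum()<20: print(t,m.sum()); return
    q=np.c_[xx,yy][m].astype(np.float32); c,sz,a=cv2.minAreaRect(q)
    print(t,m.sum(),"c",np.round(c,1),np.round(sz,1),round(a,1),"X",np.percentile(xx[m],[1,99]).round(1),"Y",np.percentile(yy[m],[1,50,99]).round(1),"z",np.median(z[m]).round(1))
E
cat > m1.py <<'E'
from m import *
zt=s["tcp_pos"][2]+25.2
show("capab",-95,-15,70,79); show("bleg",-128,-100,57,67); show("held+",-140,-110,zt-4,zt+4); show("held-",-195,-165,zt-4,zt+4)
E
python3 m1.py w3
```

```text
7.9 [643.61870357 -93.28387359  92.02028497] [ 0.12515213  0.15740924 -1.59737598] 11.027096266840045 -81.7783814556253
capab 9101 c [623.4 -56.7] [66.5 61.2] 89.9 X [594.1 653.3] Y [-88.9 -58.9 -25.5] z 74.5
bleg 312 c [ 648.5 -114.7] [13.1 13.1] 1.1 X [643.3 655. ] Y [-121.1 -113.8 -108.4] z 62.2
held+ 2284 c [ 623.6 -130.2] [13.  61.4] 89.2 X [594.7 653.9] Y [-136.4 -130.7 -124.3] z 117.5
held- 3262 c [ 623.9 -182.4] [61.  28.8] 16.9 X [594.6 653.9] Y [-192.6 -181.8 -166.9] z 117.5
```

Emit:
servo_tool([
  [[0,0,-8,0,0],[0,0,-18,0,0],[0,0,-28,0,0],[0,0,-38,0,0],[0,0,-46,0,0],[0,0,-50,0,0],[0,0,-52,0,0],[0,0,-53,0,0]],
])

```text
time_s: 8.95
tcp_pos: [643.8, -93.0, 39.4]
orientation: [[0.99, 0.143, 0.0], [0.143, -0.99, -0.0], [0.0, 0.0, -1.0]]
contact_force: [0.5, 0.1, -1.5]
grip_width: 11.2
grip_force: 58.6
```

Emit:
servo_tool([
  [[0,0,-0.5,0,0],[0,0,-1,0,0],[0,0,-1.5,0,0],[0,0,-2,0,0],[0,0,-2.3,0,0],[0,0,-2.5,0,0],[0,0,-2.5,0,0],[0,0,-2.5,0,0]],
])

```text
time_s: 9.95
tcp_pos: [643.6, -93.0, 36.9]
orientation: [[0.99, 0.143, 0.0], [0.143, -0.99, -0.0], [0.0, 0.0, -1.0]]
contact_force: [-0.8, 0.3, -0.7]
grip_width: 11.0
grip_force: 58.6
```

```bash
python3 m1.py w4
```

```text
9.95 [643.61514402 -93.02099992  36.8989238 ] [-0.83022283  0.26698554 -0.70915672] 11.015739728412374 -81.76162208547458
capab 6116 c [623.6 -74. ] [32.3 61.5] 89.1 X [594.4 653.6] Y [-89.5 -80.4 -61.4] z 74.4
bleg 3672 c [ 624.5 -118. ] [20.  61.4] 90.0 X [607.  654.7] Y [-127.8 -117.7 -108.7] z 62.4
held+ 4805 c [ 624.2 -123.2] [26.3 62. ] 90.0 X [596.2 654.6] Y [-136.  -120.9 -110.2] z 62.4
held- 3270 c [ 624.3 -182.1] [60.9 28.8] 17.0 X [594.4 654. ] Y [-192.6 -181.5 -166.8] z 62.4
```

Emit:
servo_tool([
  [[0,0,-0.4,0,0],[0,0,-0.7,0,0],[0,0,-0.7,0,0.05],[0,0,-0.7,0,0.15],[0,0,-0.7,0,0.25],[0,0,-0.7,0,0.35],[0,0,-0.7,0,0.4],[0,0,-0.7,0,0.4]],
])

```text
time_s: 11.0
tcp_pos: [643.7, -93.0, 36.0]
orientation: [[0.99, 0.143, -0.0], [0.143, -0.99, 0.0], [0.0, -0.0, -1.0]]
contact_force: [-0.6, -0.9, -0.4]
grip_width: 34.5
grip_force: 0.0
```

Emit:
servo_tool([
  [[0,0,4,0,0.4],[0,0,12,0,0.4],[0,0,30,0,0.4],[0,0,60,0,0.4],[0,0,90,0,0.5],[0,0,115,0,0.7],[0,0,130,0,1],[0,0,134,0,1]],
])

```text
time_s: 12.0
tcp_pos: [644.3, -93.1, 171.9]
orientation: [[0.99, 0.143, 0.003], [0.143, -0.99, -0.001], [0.003, 0.001, -1.0]]
contact_force: [0.1, 0.1, -0.2]
grip_width: 85.5
grip_force: 0.0
```

Run:
```python
import sys; sys.argv=["","w5"]
from m import *
show("capab",-95,-15,70,79); show("bleg",-122.3,-100,58,67); show("new+",-140,-122.6,58,67); show("new-",-195,-165,58,67); show("both legs",-140,-100,58,67)
m=(yy>-200)&(yy<-15)&(z>58)&(z<79)
H,e=np.histogram(yy[m&(yy<-105)&(yy>-140)],np.arange(-140,-104,1)); print(dict(zip(e.astype(int).tolist(),H.tolist())))
print("cap_new",rect(np.load("c_top.npz")["P"].astype(float),441,89,50,40,50))
```

```text
12.0 [644.270555   -93.12528661 171.91227262] [ 0.05715655  0.07117951 -0.21613421] 85.53738990569286 -81.75898551681195
capab 4808 c [623.7 -56.7] [60.3 65.6] 0.6 X [594.3 653.1] Y [-88.8 -58.  -25.5] z 74.5
bleg 909 c [ 625.  -114.3] [12.8 60.4] 89.9 X [595.6 654.7] Y [-120.5 -114.8 -108.3] z 62.4
new+ 896 c [ 624.1 -129.5] [12.5 60.1] 89.9 X [594.7 653.9] Y [-135.6 -129.9 -123.6] z 62.3
new- 833 c [ 624.2 -181.7] [11.5 59.9] 89.9 X [594.9 653.9] Y [-187.1 -181.5 -176. ] z 62.3
both legs 1805 c [ 624.7 -121.9] [61.1 27.9] 0.3 X [595.2 654.1] Y [-135.6 -120.6 -108.5] z 62.4
{-140: 0, -139: 0, -138: 0, -137: 0, -136: 87, -135: 69, -134: 72, -133: 73, -132: 69, -131: 74, -130: 63, -129: 73, -128: 71, -127: 67, -126: 73, -125: 68, -124: 37, -123: 0, -122: 0, -121: 83, -120: 81, -119: 69, -118: 70, -117: 71, -116: 73, -115: 66, -114: 66, -113: 71, -112: 68, -111: 74, -110: 70, -109: 46, -108: 1, -107: 0, -106: 0}
cap_new (559, array([439.3,  92.8]), array([64.2, 60. ]), 62.7, 44.8)
```

View pics/w5.png

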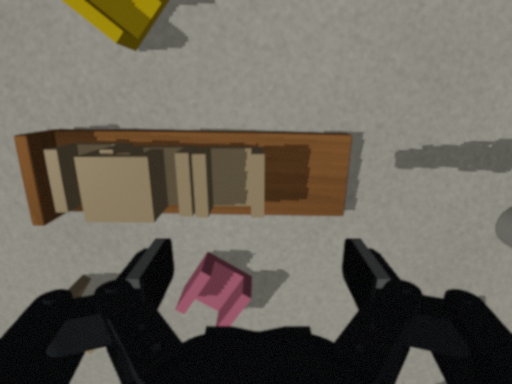

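The new channel stands in line with a 2.5 mm gap: chan_b's leg is at px (184,184) and chan_new's legs are at (201,184) and (258,184). Next is cap_new.

Emit:
servo_tool([
  [[-20,18,0,0.1,1],[-55,50,0,0.25,1],[-95,86,0,0.4,1],[-135,122,0,0.55,1],[-170,154,-5,0.7,1],[-194,176,-10,0.85,1],[-204,186,-10,0.951,1],[-204,186,-10,0.951,1]],
])

```text
time_s: 13.05
tcp_pos: [437.9, 93.4, 159.3]
orientation: [[0.458, 0.889, -0.002], [0.889, -0.458, -0.0], [-0.001, -0.002, -1.0]]
contact_force: [0.4, 0.2, -0.2]
grip_width: 85.3
grip_force: 0.0
```

Run:
```python
from h import *
s=robot.state(); im,d,P=cloud("wrist"); cv2.imwrite("pics/w6.png",im)
print(s["tcp_pos"],np.degrees(np.arctan2(s["orientation"][1,1],s["orientation"][0,1])))
print("cap",rect(P,440,92,55,40,50),rect(P,440,92,55,42,47))
print("pink",np.nanmedian(P[...,2]))
```

```text
[437.93749299  93.44504375 159.28387998] -27.23900268127865
cap (4373, array([437.7,  92.7]), array([64.6, 60. ]), 63.3, 44.3) (4359, array([437.7,  92.7]), array([64.6, 60. ]), 63.3, 44.3)
pink 0.9725543842654929
```

View pics/w6.png

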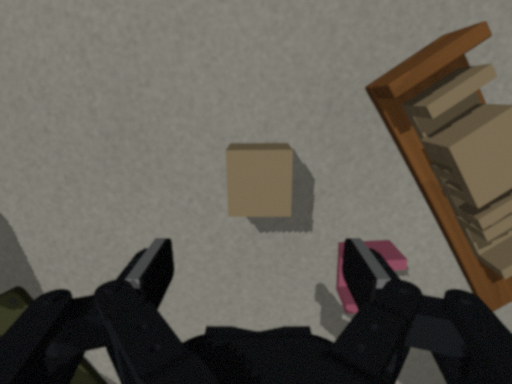

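cap_new is at px (260,180), the plain buff web seen from above. Its legs are at ±63°, so its ends lie along the finger line. The pink one at (370,270) stays clear of the fingers.

Emit:
servo_tool([
  [[-2,0,-15,0.009,1],[-2,0,-45,0.009,1],[-2,0,-80,0.009,1],[-2,0,-110,0.009,1],[-2,0,-127,0.009,1],[-2,0,-137,0.009,1],[-2,0,-143,0.009,1],[-2,0,-145,0.009,1]],
])

```text
time_s: 14.1
tcp_pos: [438.1, 92.9, 15.1]
orientation: [[0.451, 0.893, 0.0], [0.893, -0.451, 0.0], [0.0, 0.0, -1.0]]
contact_force: [-0.2, 0.5, 0.7]
grip_width: 85.1
grip_force: 0.0
```

Emit:
servo_tool([
  [[0,0,0,0,0.9],[0,0,0,0,0.8],[0,0,0,0,0.75],[0,0,0,0,0.7],[0,0,0,0,0.65],[0,0,0,0,0.5],[0,0,0,0,0.5],[0,0,0,0,0.5]],
], grip_force=60)

```text
time_s: 15.1
tcp_pos: [438.0, 93.0, 15.8]
orientation: [[0.45, 0.893, 0.001], [0.893, -0.45, 0.0], [0.001, 0.001, -1.0]]
contact_force: [-1.8, -0.3, 7.3]
grip_width: 58.9
grip_force: 63.4
```

Emit:
servo_tool([
  [[0,0,2,0,0.5],[0,0,6,0,0.5],[0,0,15,0,0.5],[0,0,35,0,0.5],[0,0,60,0,0.5],[0,0,85,0,0.5],[0,0,110,0,0.5],[0,0,125,0,0.5]],
])

```text
time_s: 16.1
tcp_pos: [437.9, 93.1, 141.8]
orientation: [[0.45, 0.893, 0.002], [0.893, -0.45, 0.0], [0.001, 0.002, -1.0]]
contact_force: [0.4, 0.5, -1.2]
grip_width: 58.7
grip_force: 64.8
```

Emit:
servo_tool([
  [[15,-10,5,0.06,0.5],[50,-33,5,0.16,0.5],[95,-62,5,0.29,0.5],[140,-91,5,0.42,0.5],[172,-112,5,0.52,0.5],[190,-124,5,0.58,0.5],[198,-129,5,0.606,0.5],[198,-129,5,0.606,0.5]],
])

```text
time_s: 17.1
tcp_pos: [635.2, -35.9, 145.0]
orientation: [[-0.138, 0.99, -0.001], [0.99, 0.138, 0.0], [0.0, -0.001, -1.0]]
contact_force: [-0.8, -0.1, -2.1]
grip_width: 58.7
grip_force: 64.8
```

```bash
cat > m2.py <<'E'
from m import *
zt=s["tcp_pos"][2]+28.2
show("cap_new",-170,-80,zt-4,zt+4); show("capab",-95,-15,70,79); show("new-",-192,-165,58,67); show("legs",-140,-100,58,66)
E
python3 m2.py w7
```

```text
17.1 [635.24593719 -35.94314839 144.96129032] [-0.81883301 -0.09738199 -2.13339974] 58.73956246975886 7.911721313167441
cap_new 17076 c [ 623.4 -124.4] [86.3 65.7] 0.3 X [591.7 656. ] Y [-155.1 -118.7  -92.4] z 173.4
capab 7743 c [623.3 -56.4] [63.5 60.6] 89.8 X [593.8 652.8] Y [-87.6 -54.8 -25. ] z 74.4
new- 0
legs 298 c [ 624.6 -109.3] [59.7  2.6] 0.1 X [595.2 653.7] Y [-110.6 -109.  -108.1] z 61.9
```

View pics/w7.png

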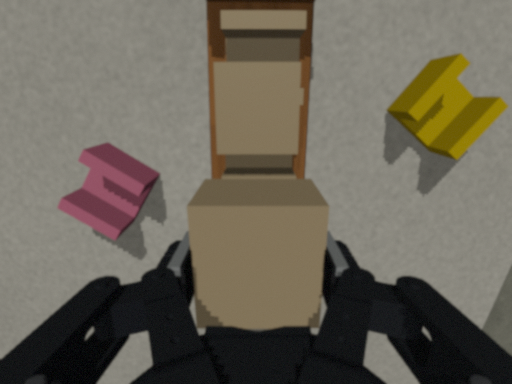

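The held cap at px (260,255) is centred on the joint. chan_b's opening shows at (258,165), beyond cap_ab's edge. I'll lower to just above cap_ab's top and check again.

Emit:
servo_tool([
  [[0.5,0,-6,0,0.5],[0.8,0,-16,0,0.5],[0.8,0,-28,0,0.5],[0.8,0,-38,0,0.5],[0.8,0,-46,0,0.5],[0.8,0,-50,0,0.5],[0.8,0,-52,0,0.5],[0.8,0,-52,0,0.5]],
])

```text
time_s: 18.15
tcp_pos: [636.6, -36.1, 93.2]
orientation: [[-0.138, 0.99, 0.0], [0.99, 0.138, -0.0], [-0.0, 0.0, -1.0]]
contact_force: [0.3, 0.0, -1.4]
grip_width: 58.9
grip_force: 64.8
```

```bash
python3 m2.py w8
```

```text
18.15 [636.58178535 -36.07858564  93.19849856] [ 0.3205672   0.01279801 -1.415126  ] 58.90728045346578 7.960170929792261
cap_new 17077 c [ 624.9 -124.9] [86.3 65.6] 0.2 X [592.9 657.6] Y [-155.2 -119.   -92.6] z 121.6
capab 13414 c [623.3 -58.9] [68.4 60.7] 90.0 X [593.9 652.8] Y [-87.8 -54.4 -25.3] z 74.4
new- 0
legs 0
```

Emit:
servo_tool([
  [[0,0,-4,0,0.5],[0,0,-8,0,0.5],[0,0,-12,0,0.5],[0,0,-15,0,0.5],[0,0,-18,0,0.5],[0,0,-21,0,0.5],[0,0,-24,0,0.5],[0,0,-27,0,0.5]],
])

```text
time_s: 19.2
tcp_pos: [636.4, -36.0, 65.9]
orientation: [[-0.139, 0.99, -0.0], [0.99, 0.139, 0.0], [0.0, 0.0, -1.0]]
contact_force: [-0.3, -0.3, -1.2]
grip_width: 59.0
grip_force: 64.8
```

Underside is 12 mm below the leg tops with no contact force, so the cap has entered cleanly.

Emit:
servo_tool([
  [[0,0,-4,0,0.5],[0,0,-8,0,0.5],[0,0,-12,0,0.5],[0,0,-15,0,0.5],[0,0,-17,0,0.5],[0,0,-18,0,0.5],[0,0,-18.5,0,0.5],[0,0,-19,0,0.5]],
])

```text
time_s: 20.2
tcp_pos: [636.8, -36.0, 55.4]
orientation: [[-0.139, 0.99, 0.004], [0.99, 0.139, -0.001], [-0.001, 0.003, -1.0]]
contact_force: [-12.9, 1.1, 48.6]
grip_width: 59.1
grip_force: 89.6
```

Emit:
servo_tool([
  [[0,0,-0.3,0,0.5],[0,0,-0.6,0,0.5],[0,0,-0.9,0,0.5],[0,0,-1.1,0,0.5],[0,0,-1.3,0,0.5],[0,0,-1.5,0,0.5],[0,0,-1.5,0,0.5],[0,0,-1.5,0,0.5]],
])

```text
time_s: 21.2
tcp_pos: [636.8, -36.0, 55.2]
orientation: [[-0.139, 0.99, 0.004], [0.99, 0.139, -0.001], [-0.002, 0.004, -1.0]]
contact_force: [-14.9, 2.4, 53.6]
grip_width: 58.9
grip_force: 92.3
```

The cap stopped 9.5 mm short. A fingertip landed on a leg top, because the tips sit about 7 mm behind the TCP at this opening and reach below the web. I'll back out, set it on the clear bench and regrip higher, with the tips on the web only.

Emit:
servo_tool([
  [[0,0,5,0,0.5],[0,0,12,0,0.5],[0,0,20,0,0.5],[0,0,30,0,0.5],[0,0,45,0,0.5],[0,0,62,0,0.5],[0,0,80,0,0.5],[0,0,90,0,0.5]],
])

```text
time_s: 22.2
tcp_pos: [637.3, -36.1, 137.5]
orientation: [[-0.139, 0.99, 0.002], [0.99, 0.139, -0.0], [-0.001, 0.002, -1.0]]
contact_force: [0.4, 0.5, -1.8]
grip_width: 58.7
grip_force: 64.8
```

```bash
python3 m2.py w9
python3 - <<'E'
import cv2
from h import *
im,d,P=cloud("top"); cv2.imwrite("pics/top1.png",im)
print("spot",rect(P,490,72,60,8,70))
E
```

```text
22.2 [637.27675117 -36.08664395 137.49241485] [ 0.36317024  0.53066777 -1.78596497] 58.67625113156348 7.965801024287695
cap_new 17071 c [ 625.6 -125. ] [65.4 86. ] 89.9 X [593.5 657.7] Y [-155.4 -119.1  -92.8] z 165.9
capab 8312 c [623.3 -56.8] [60.7 64.1] 0.1 X [594.  652.9] Y [-87.6 -54.5 -25.1] z 74.4
new- 0
legs 182 c [ 625.  -108.6] [60.2  1.2] 0.6 X [595.9 654.4] Y [-109.1 -108.5 -107.9] z 61.4
spot None
```

Emit:
servo_tool([
  [[-15,11,0,0,0.5],[-50,36,0,0,0.5],[-90,65,0,0,0.5],[-125,91,-12,0,0.5],[-143,104,-40,0,0.5],[-146,106,-70,0,0.5],[-146,106,-90,0,0.5],[-146,106,-102,0,0.5]],
])

```text
time_s: 23.3
tcp_pos: [487.9, 70.5, 32.2]
orientation: [[-0.139, 0.99, -0.004], [0.99, 0.139, -0.0], [0.0, -0.004, -1.0]]
contact_force: [0.9, -0.9, -2.2]
grip_width: 58.9
grip_force: 64.9
```

Emit:
servo_tool([
  [[0,0,-6,0,0.5],[0,0,-10,0,0.5],[0,0,-13,0,0.5],[0,0,-15,0,0.5],[0,0,-16,0,0.5],[0,0,-17,0,0.5],[0,0,-17.6,0,0.5],[0,0,-18,0,0.5]],
])

```text
time_s: 24.3
tcp_pos: [490.5, 70.0, 15.9]
orientation: [[-0.139, 0.99, 0.0], [0.99, 0.139, -0.0], [-0.0, 0.0, -1.0]]
contact_force: [-1.3, -0.9, 4.1]
grip_width: 58.9
grip_force: 65.6
```

Emit:
servo_tool([
  [[0,0,0,0,0.75],[0,0,0,0,0.8],[0,0,0,0,0.8],[0,0,4,0,0.8],[0,0,8,0,0.8],[0,0,11.4,0,0.8],[0,0,11.4,0,0.8],[0,0,11.4,0,0.8]],
])

```text
time_s: 25.3
tcp_pos: [490.4, 70.0, 27.1]
orientation: [[-0.139, 0.99, 0.0], [0.99, 0.139, 0.0], [0.0, 0.0, -1.0]]
contact_force: [-0.2, -0.3, -0.1]
grip_width: 68.3
grip_force: 0.0
```

Emit:
servo_tool([
  [[0,0,0,0,0.75],[0,0,0,0,0.7],[0,0,0,0,0.65],[0,0,0,0,0.5],[0,0,0,0,0.5],[0,0,0,0,0.5],[0,0,0,0,0.5],[0,0,0,0,0.5]],
], grip_force=70)

```text
time_s: 26.3
tcp_pos: [490.4, 70.0, 27.5]
orientation: [[-0.139, 0.99, 0.0], [0.99, 0.139, -0.0], [-0.0, 0.0, -1.0]]
contact_force: [-1.3, -0.2, 6.5]
grip_width: 58.2
grip_force: 74.8
```

Emit:
servo_tool([
  [[0,0,1,0,0.5],[0,0,2,0,0.5],[0,0,3,0,0.5],[0,0,4,0,0.5],[0,0,5,0,0.5],[0,0,6,0,0.5],[0,0,6,0,0.5],[0,0,6,0,0.5]],
])

```text
time_s: 27.3
tcp_pos: [490.4, 70.0, 33.0]
orientation: [[-0.139, 0.99, -0.0], [0.99, 0.139, 0.0], [0.0, -0.0, -1.0]]
contact_force: [-0.2, 0.4, -0.8]
grip_width: 58.3
grip_force: 74.9
```

Run:
```python
from h import *
im,d,P=cloud("wrist"); cv2.imwrite("pics/w10.png",im)
print(robot.state()["tcp_pos"]); print(rect(P,490,72,60,40,60))
m=(np.hypot(P[...,0]-490,P[...,1]-72)<22); q=P[m]; q=q[(q[:,2]>35)&(q[:,2]<60)]
A=np.c_[q[:,:2]-[490,72],np.ones(len(q))]; print("plane slopes/top z",np.linalg.lstsq(A,q[:,2],rcond=None)[0].round(3))
```

```text
[490.40021061  70.00225946  32.98422322]
(15845, array([490.2,  69.6]), array([85.3, 65.3]), 8.5, 49.8)
plane slopes/top z [ 0.0000e+00 -1.0000e-03  4.9794e+01]
```

Emit:
servo_tool([
  [[0,0,8,0,0.5],[0,0,25,0,0.5],[0,0,50,0,0.5],[0,0,75,0,0.5],[15,-11,92,0,0.5],[45,-33,97,0,0.5],[80,-58,97,0,0.5],[110,-80,97,0,0.5]],
])

```text
time_s: 28.35
tcp_pos: [601.7, -10.8, 130.9]
orientation: [[-0.139, 0.99, 0.001], [0.99, 0.139, -0.0], [-0.0, 0.001, -1.0]]
contact_force: [-0.1, 0.4, -1.5]
grip_width: 58.3
grip_force: 75.2
```

Emit:
servo_tool([
  [[22,-16,0,0,0.5],[32,-24,0,0,0.5],[35,-26,-4,0,0.5],[35,-26,-10,0,0.5],[35,-26,-17,0,0.5],[35,-26,-22,0,0.5],[35,-26,-24,0,0.5],[35,-26,-24,0,0.5]],
])

```text
time_s: 29.35
tcp_pos: [635.3, -35.9, 105.8]
orientation: [[-0.139, 0.99, -0.0], [0.99, 0.139, 0.0], [0.0, -0.0, -1.0]]
contact_force: [1.2, -0.7, -1.2]
grip_width: 58.1
grip_force: 75.2
```

```bash
sed -i 's/28.2/16.8/' m2.py; python3 m2.py w11
```

```text
29.35 [635.25590735 -35.85790694 105.84322077] [ 1.16142228 -0.66169634 -1.20220126] 58.096289394509085 7.973785025007649
cap_new 14737 c [ 623.7 -124.6] [65.5 85.3] 89.6 X [592.6 654.6] Y [-155.4 -119.4  -92.3] z 122.6
capab 11562 c [623.5 -56.6] [60.9 64.2] 0.3 X [594.  652.9] Y [-87.7 -54.4 -25.2] z 74.4
new- 0
legs 0
```

Emit:
servo_tool([
  [[0.5,0,-8,0,0.5],[0.5,0,-14,0,0.5],[0.5,0,-18,0,0.5],[0.5,0,-23,0,0.5],[0.5,0,-28,0,0.5],[0.5,0,-33,0,0.5],[0.5,0,-38,0,0.5],[0.5,0,-41,0,0.5]],
])

```text
time_s: 30.4
tcp_pos: [635.8, -36.0, 64.6]
orientation: [[-0.138, 0.99, -0.0], [0.99, 0.138, 0.0], [0.0, -0.0, -1.0]]
contact_force: [-0.4, 0.1, -3.0]
grip_width: 58.2
grip_force: 75.2
```

Emit:
servo_tool([
  [[0,0,-1.5,0,0.5],[0,0,-3,0,0.5],[0,0,-4.2,0,0.5],[0,0,-5.2,0,0.5],[0,0,-6,0,0.5],[0,0,-6.6,0,0.5],[0,0,-7,0,0.5],[0,0,-7.3,0,0.5]],
])

```text
time_s: 31.4
tcp_pos: [635.9, -36.0, 57.7]
orientation: [[-0.138, 0.99, -0.0], [0.99, 0.138, 0.0], [0.0, -0.0, -1.0]]
contact_force: [-0.2, 0.2, -2.5]
grip_width: 57.6
grip_force: 75.2
```

Emit:
servo_tool([
  [[0,0,-0.3,0,0.5],[0,0,-0.6,0,0.5],[0,0,-0.8,0,0.5],[0,0,-0.9,0,0.5],[0,0,-1,0,0.5],[0,0,-1,0,0.5],[0,0,-1,0,0.5],[0,0,-1,0,0.5]],
])

```text
time_s: 32.4
tcp_pos: [636.0, -36.0, 57.6]
orientation: [[-0.139, 0.99, 0.0], [0.99, 0.139, -0.0], [-0.0, 0.0, -1.0]]
contact_force: [-1.9, 0.7, 5.6]
grip_width: 58.3
grip_force: 76.8
```

```bash
python3 m2.py w12
```

```text
32.4 [635.97452493 -36.01151022  57.57078029] [-1.91962072  0.71918715  5.56897143] 58.299551399228875 7.966286092111801
cap_new 17186 c [ 624.4 -118.7] [77.3 85.3] 90.0 X [593.9 654.3] Y [-155.6 -115.   -80.6] z 74.3
capab 22820 c [623.6 -59.7] [61.1 70.6] 0.2 X [594.  652.9] Y [-94.2 -55.1 -25.3] z 74.4
new- 804 c [ 623.7 -177.7] [59.6  6.2] 0.6 X [594.5 652.4] Y [-180.1 -176.1 -174.9] z 61.2
legs 0
```

The cap is seated, its top at 74.3 against cap_ab's 74.4. Now release it, lift straight up and check.

Emit:
servo_tool([
  [[0,0,0,0,0.72],[0,0,0,0,0.75],[0,0,0,0,0.85],[0,0,0,0,0.85],[0,0,4,0,0.85],[0,0,14,0,0.85],[0,0,30,0,0.85],[0,0,45,0,0.85]],
])

```text
time_s: 33.45
tcp_pos: [636.4, -36.0, 103.5]
orientation: [[-0.139, 0.99, 0.001], [0.99, 0.139, -0.0], [-0.0, 0.001, -1.0]]
contact_force: [0.2, 0.1, -0.1]
grip_width: 72.7
grip_force: 0.0
```

Emit:
servo_tool([
  [[0,10,20,0,1],[0,20,50,0,1],[0,30,80,0,1],[0,40,100,0,1],[0,40,105,0,1],[0,40,105,0,1],[0,40,105,0,1],[0,40,105,0,1]],
])

```text
time_s: 34.45
tcp_pos: [635.3, 3.6, 205.6]
orientation: [[-0.138, 0.99, -0.002], [0.99, 0.138, 0.0], [0.0, -0.002, -1.0]]
contact_force: [-0.1, -0.4, 0.5]
grip_width: 85.2
grip_force: 0.0
```

Run:
```python
import sys; sys.argv=["","w13"]
from m import *
show("cap_new",-165,-90,69,79); show("capab",-88,-15,69,79); show("new-",-195,-165,58,67); show("aleg",-10,20,58,67)
```

```text
34.45 [635.30100961   3.64085441 205.55431009] [-0.05138993 -0.42167562  0.50692323] 85.21340883419872 7.937616089673322
cap_new 3536 c [ 624.3 -124. ] [60.2 64.6] 0.0 X [594.9 653.9] Y [-155.5 -121.8  -92.3] z 74.2
capab 4188 c [623.2 -56.5] [60.4 63.1] 0.1 X [593.9 652.7] Y [-87.1 -54.6 -25. ] z 74.3
new- 607 c [ 623.  -181.3] [13.6 59.4] 89.7 X [593.6 652.6] Y [-187.4 -180.3 -174.9] z 62.1
aleg 908 c [627.5   5. ] [11.8 60.1] 90.0 X [597.7 657.3] Y [-0.9  5.  10.8] z 62.4
```

View pics/w13.png

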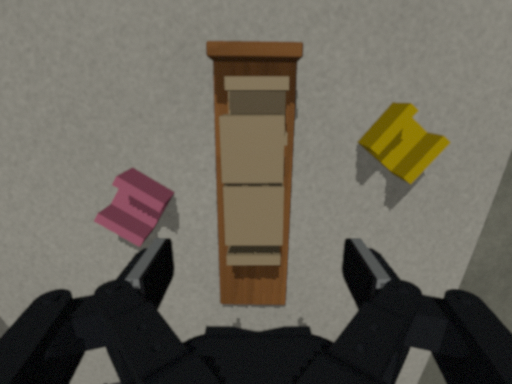

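The cap at px (253,215) sits level with cap_ab at (252,150) and in line over the joint. chan_new's outer leg is at (253,259) and the gripper is clear. I'm handing it in.

```bash
python3 -c "
from plant import sign_off
print(sign_off())"
```

```text
the job is handed in; nothing more can be done
None
```

Both loose channels are on the row and the job is handed in: chan_new stands about 2.5 mm from chan_b, and cap_new is level over their joint, fully seated. It took one mid-task regrip, after a fingertip landed on a leg top at about 54 N; the row measured unmoved afterwards.

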